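# Tuck the drip plate under the hotplate's splash skirt and hold it flat

## Task

Lift the metal drip plate off the draining rack by its rib and tuck its long front edge about 30 mm under the hinged splash skirt of the hotplate, centred and square to it, sliding it in low so that the skirt is not lifted. Finish while still holding the plate there, pressed flat on the grey base board with about 12 N (a bit over a kilo's weight) of push. Leave the beakers and the white jar where they stand.

Things in the scene. Friction and masses are not known exactly. Their poses are not given: they have to be found in the camera images.
- plate: loose drip plate: aluminium sheet 110 (x) by 180 (y) by 4 mm, 0.2 to 0.4 kg. Origin: centre of underside; +x points to the front edge (the long edge farther from the rib), which goes under the skirt. Upright rib on top to hold it by: 10 mm thick (x), 70 mm long (y), centred at x = -25 mm, its top 40 mm above the underside. Starts flat on the rack, underside 30 mm above the bench
- plate_grip (a point): point in the middle of the rib's thickness and length, 30 mm above the plate's underside (10 mm below the rib's top): put the TCP here with the fingers closing along the plate's x; axes as plate
- plate_edge (a point): middle of the plate's front edge, at its underside; axes as plate
- hotplate: white laboratory hotplate, fixed to the bench (place and yaw vary): 200 mm (x) by 240 mm (y), its top 91 mm above the bench. Origin: under its centre, at bench level; its -x side is the front, where the skirt hangs. A beaker stands on its top
- lap (a point): point on the base board's top (6 mm above the bench) straight below the middle of the skirt's free edge, 65 mm in front of the hotplate's front face; axes as the hotplate, so +x is the way the plate is pushed under the skirt and y runs along the skirt's edge. It does not move with the skirt
- skirt (a joint): hinge angle of the splash skirt, rad: 0 at rest on its stop, growing as it is lifted. A light steel flap (60 g) 200 mm wide (along the hotplate's y), 4 mm thick, hinged on the hotplate's front face 37 mm above the bench (31 mm above the board), sloping down 0.30 rad to its free edge. It swings freely; only its weight keeps it down
- skirt_edge (a point): underside of the middle of the skirt's free edge, moves with the skirt; about 10 mm above the board at rest, so a 4 mm plate passes under with 6 mm to spare
- rack: low steel draining rack, fixed (place and yaw vary): two rails along its x, 140 mm long, 120 mm apart, top 30 mm above the bench. Origin: centre of its underside at bench level
- board: grey heat-proof base board that the hotplate stands on, fixed to it: 6 mm thick, 260 mm wide (y), reaching from 120 mm behind to 300 mm in front (-x) of the hotplate's centre, so that the tucked plate lies wholly on it; rigid. Origin: under the hotplate's centre, at bench level; axes as the hotplate
- beaker_big: bystander: glass beaker 84 mm across, 110 mm high, on top of the hotplate. Origin: centre of its underside
- beaker_a: bystander: small glass beaker 52 mm across, 60 mm high, on the bench. Origin: centre of its underside
- beaker_b: bystander: small glass beaker like the other one. Origin: centre of its underside
- jar: bystander: closed white plastic jar 50 mm across, 60 mm high, on the bench. Origin: centre of its underside
There are look-alikes about, which are no part of the job. Leave any green or orange look-alike of the rack alone. What is shaped like the plate but purple or turquoise is not meant.

How it is judged:
By the outcome, as a careful person would: the job done as asked, in the order asked, and still so for the second after the job is handed in, while the arm keeps its last pose, push and grip.
It also fails if it takes over 45 s, if anything falls off the work surface, if the arm or the gripper's body presses on something with over 40 N, if the wrist force passes 120 N, or if a joint passes its speed limit or range.

## Robot

A 6-joint arm with a two-finger parallel gripper is mounted at the origin on the work surface. World frame = base frame: x ahead of the robot, y to its left, z up, the work surface at z = 0. Lengths are in m, angles in rad, forces in N, time in s.
With the tool pointing down it reaches from about 0.35 to 0.975 m from the base axis. Payload 4.9 kg.
Tool frame: the origin (TCP) lies between the finger pads, 19 mm behind the fingertips; this is the grasp point; z points along the fingers, y is the line along which they close (so a half turn about z gives the same grasp; the last joint's range is limited). The gripper opens to 85 mm and grips with 20 to 120 N. Pads are 22 mm wide; open, the fingers measure 114 mm over their backs; the gripper's body (76 mm by 85 mm) begins 54 mm behind the grasp point. The pads swing forward as they close: fully open they stand 13 mm farther back than shut.
Start: joints at [1.034, 0.053, 1.613, -0, 1.476, -0.119], TCP at [0.254, 0.571, 0.25] pointing down, gripper open.
Joint ranges: [-3.01, 3.01], [-1.01, 2.22], [0.06, 2.58], [-1.02, 4.17], [0.09, 2.62], [-3.14, 3.14]. Speed limits (rad/s): [2.57, 2.57, 3.14, 3.14, 3.14, 3.14].

## Interface

Orientations are given as a rotation vector (axis times angle).
In Python, from station import ctrl gives the robot as it stands.
- The arm moves only by the tool step_arm, never from a script. Its argument "targets" is a list of rows, each an object with "travel": the shift along the world's x, y, z as a fraction of full scale, a list of three; "angular": the turn, a rotation vector about the world's x, y, z as a fraction of full scale, a list of three; "gripper": the opening, from 0 (shut) to 1 (fully open). In form: [{"travel": [x, y, z], "angular": [rx, ry, rz], "gripper": gripper}, ...]. A call has 1 to 10 rows; each row is the pose to reach, as a shift and turn from the pose commanded when the call began; what a row does not reach only later rows make up. Full scale, the value 1, is 0.6 m for a shift and pi/4 rad for a turn. A row lasts 1/10 s, in which the tool goes at most 50 mm and 8.59 degrees, less where a joint would pass 70% of its speed; a pose out of reach is approached as far as the arm can. A call with a number of a shift or a turn outside -1 to 1 is refused whole. A call with a gripper value outside its range is refused whole. The fingers move at their own pace and stop on an object; "squeeze" is the grip in N (left out, the last holds). Time passes only in rows, so rows that repeat a pose let the fingers close. It gives the time, the measured TCP pose, the force, the opening and the grip force at its end, in the units of the state.
- ctrl.get_obs(): the state, without advancing time (a new reading comes with each control period).
- ctrl.get_image(name): name is "side" or "top" or "wrist"; returns a dict with "img" (384x512x3 uint8, red, green, blue), "fx", "fy", "cx", "cy" (pixels), "rvec" (rotation vector, rad) and "tvec" (3), from world to camera coordinates, as OpenCV has them. Camera axes: x right, y down, z forward; pixel columns grow to the right and rows downward; lengths in m; the calibration is good to about 2 mm. The wrist camera is an equidistant fisheye: a pixel r from the principal point sees the ray r / f radians off the axis. A picture is of the moment at which its call begins. There is no depth.
- ctrl.finish_job(): hands the job in; it is judged then, once.
The state is a dict: "t": time; "q": joint angles; "dq": joint speeds; "effort": joint torques, N m; "tool_pos": TCP position; "tool_rot": TCP orientation; "contact_force": force on the tool from outside, world axes, zero at the start; "wrist_torque": the same for the moment, N m; "opening": finger opening in m; "grip_force": force on a finger pad.
Only numpy, scipy, OpenCV 4.12 (cv2) and the standard library are available. Lean on these libraries where they do the work, as an engineer would, in place of code of your own. Each camera call takes 0.05 s, during which the arm holds its last target. There are 200 camera calls.

## Working session

There is one attempt and no reset: what is moved stays moved. The work goes in short steps, Python scripts to look and compute and a tool call to move; the robot and the scene stay as the last step left them, time stands still between calls to the robot, and variables do not carry over. Pictures are saved under pics/ and viewed, at most 10 in all, crops included, and the job is handed in when it is done.

Besides the shell and the picture viewer there is one more tool, called after "Emit:" as name(argument=value, ...) on one line, values as JSON. step_arm: Moves the arm, as the interface text tells. Its arguments: {"type":"object","properties":{"targets":{"type":"array"},"squeeze":{"type":"number"}},"required":["targets"]}

```bash
mkdir -p pics
python3 - <<'E'
from station import ctrl
import cv2,pickle
for n in("side","top"):
    d=ctrl.get_image(n); pickle.dump(d,open(n+".pkl","wb"))
    print(n,d["fx"],d["fy"],d["cx"],d["cy"],d["rvec"],d["tvec"])
    cv2.imwrite(f"pics/{n}0.png",cv2.resize(d["img"][:,:,::-1],(800,600),interpolation=cv2.INTER_CUBIC))
o=ctrl.get_obs();print(o)
E
```

```text
side 435.6050123141147 435.6050123141147 256.8711526291566 197.4343318547024 [ 0.31159867 -2.6994275   1.34098658] [0.53572354 0.06649656 1.43070977]
top 436.28153862312627 436.28153862312627 256.7642378244594 187.27428942441907 [ 2.11727918 -2.1617563   0.16927312] [0.14257926 0.5582615  1.34086134]
{'t': 0.1, 'q': array([ 1.03396280e+00,  5.32930452e-02,  1.61414959e+00,  1.88654505e-05,
        1.47601704e+00, -1.19008323e-01]), 'dq': array([ 0.00017042, -0.00031079, -0.00261464, -0.00206357,  0.00073985,
       -0.00061534]), 'effort': array([-7.73997954e-06, -3.94904816e+01, -3.71363211e+01, -1.15443145e-04,
        3.98385571e-03, -2.08027848e-05]), 'tool_pos': array([0.25333553, 0.57077499, 0.24888881]), 'tool_rot': array([-6.51428714e-01, -3.07267764e+00,  2.76638555e-03]), 'contact_force': array([ 0.34482959, -0.02475762,  0.32989492]), 'wrist_torque': array([-0.01929462,  0.00025235, -0.03233898]), 'grip_force': 0.0, 'opening': 0.08500277900816094}
```

View pics/top0.png

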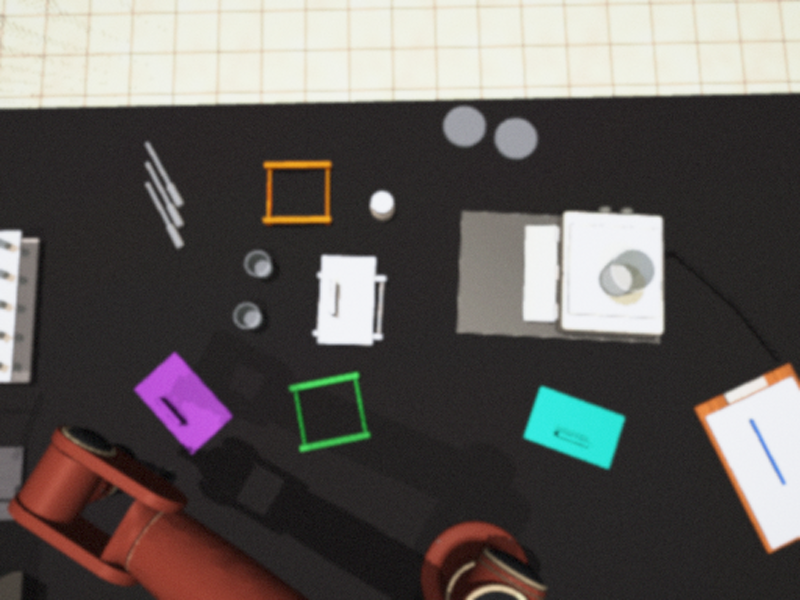

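View pics/side0.png

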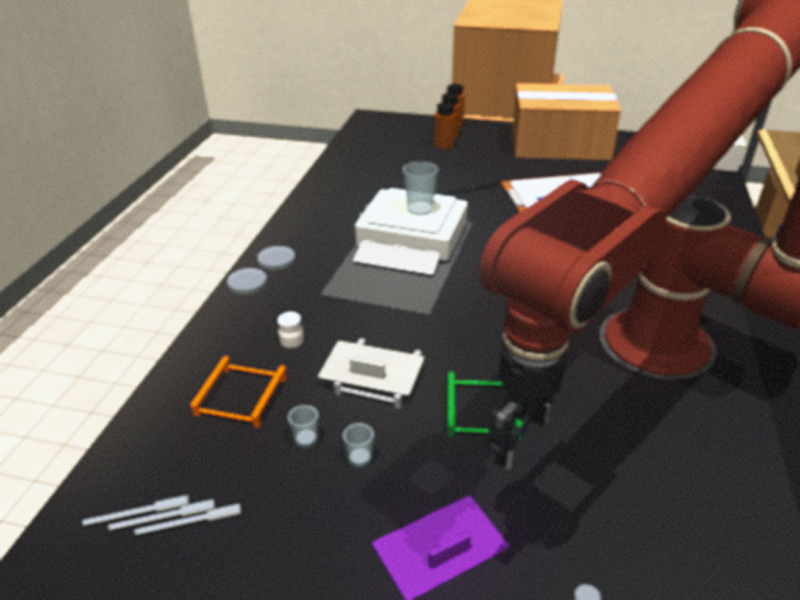

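The top view shows the silver plate on its rack at about (347,300), with the rib at (336,298) and the front edge facing right. The skirt is at (540,272), the board at (510,272) and the hotplate at (612,272). The side view agrees. Next I zoom in on the top view and extract contours.

```bash
cat > h.py <<'E'
import numpy as np,cv2,pickle
def ray(d,uv,z):
    """pixels (N,2) of a pinhole picture -> world points on plane z"""
    K=np.array([[d["fx"],0,d["cx"]],[0,d["fy"],d["cy"]],[0,0,1]]);R=cv2.Rodrigues(np.array(d["rvec"]))[0];t=np.array(d["tvec"])
    uv=np.atleast_2d(np.float64(uv));r=np.c_[uv,np.ones(len(uv))]@np.linalg.inv(K).T@R;c=-R.T@t
    return c+r*((z-c[2])/r[:,2])[:,None]
def proj(d,P):
    K=np.array([[d["fx"],0,d["cx"]],[0,d["fy"],d["cy"]],[0,0,1]])
    return cv2.projectPoints(np.float64(np.atleast_2d(P)),np.float64(d["rvec"]),np.float64(d["tvec"]),K,None)[0][:,0]
E
python3 - <<'E'
from h import *
d=pickle.load(open("top.pkl","rb"));im=d["img"]
a=cv2.resize(im[155:230,190:260],None,fx=5,fy=5,interpolation=cv2.INTER_CUBIC)
b=cv2.resize(im[125:225,285:430],None,fx=3,fy=3,interpolation=cv2.INTER_CUBIC)
c=np.zeros((380,790,3),np.uint8);c[:375,:350]=a;c[:300,352:352+435]=b
cv2.imwrite("pics/crop1.png",c[:,:,::-1])
g=cv2.cvtColor(im,cv2.COLOR_RGB2GRAY);print(g[190,195:260]);print(g[170,200:250]);print(g[172,285:430])
for th in(110,140,170):
  m=(g>th).astype(np.uint8);mm=np.zeros_like(m);mm[155:230,190:260]=m[155:230,190:260]
  mm=cv2.morphologyEx(mm,cv2.MORPH_CLOSE,np.ones((7,7)));mm=cv2.morphologyEx(mm,cv2.MORPH_OPEN,np.ones((13,13)))
  ct=max(cv2.findContours(mm,0,1)[0],key=cv2.contourArea)[:,0]
  w=ray(d,ct,0.034)[:,:2];print("plate",th,cv2.minAreaRect(np.float32(w*1000)))
  mm=np.zeros_like(m);mm[138:212,325:358]=m[138:212,325:358];mm=cv2.morphologyEx(mm,cv2.MORPH_OPEN,np.ones((5,5)))
  ct=max(cv2.findContours(mm,0,1)[0],key=cv2.contourArea)[:,0]
  w=ray(d,ct,0.0275)[:,:2];print("skirt",th,cv2.minAreaRect(np.float32(w*1000)))
  mm=np.zeros_like(m);mm[130:225,357:430]=m[130:225,357:430];mm=cv2.morphologyEx(mm,cv2.MORPH_OPEN,np.ones((5,5)))
  ct=max(cv2.findContours(mm,0,1)[0],key=cv2.contourArea)[:,0]
  w=ray(d,ct,0.091)[:,:2];print("hot",th,cv2.minAreaRect(np.float32(w*1000)))
E
```

```text
[ 41  41  38  36  38  38  42  45  76 151 219 239 243 244 244 244 241 241
 232 190 146 166 205 232 242 244 242 244 244 244 244 245 244 244 244 243
 244 244 244 243 245 244 243 232 177  90  59 129 180 159  96  50  40  42
  40  39  40  38  41  39  39  40  43  40  39]
[ 40  42  43  40  64 142 216 239 244 245 244 244 244 244 244 244 244 244
 243 244 243 244 244 243 244 244 244 244 245 244 244 244 243 244 244 244
 243 243 239 219 154  78  40  38  39  39  41  37  38  42]
[ 42  40  38  39  39  37  42  44  71 117 133 133 135 138 137 136 136 137
 134 133 131 134 134 133 135 132 133 131 134 131 130 133 129 128 130 130
 130 129 132 130 129 130 130 127 131 128 127 125 127 129 168 221 240 243
 243 243 243 243 243 243 244 243 243 244 243 244 242 243 243 240 233 224
 185 132 144 202 232 237 234 236 241 243 243 243 243 243 243 243 243 243
 243 243 243 244 244 243 243 242 240 233 210 185 179 183 191 203 221 226
 225 225 227 226 227 227 225 209 182 160 146 145 140 144 148 159 170 178
 176 174 177 178 177 177 179 201 228 241 242 234 204 143  74  41  37  41
  36]
plate 110 ((552.2236328125, 237.235290527
[... 250 characters left out ...]
50.65570068359375), 85.6080322265625)
plate 140 ((552.1453857421875, 237.06797790527344), (130.5228729248047, 177.59097290039062), 88.79999542236328)
skirt 140 ((602.181396484375, -156.51016235351562), (73.98700714111328, 206.16915893554688), 86.75169372558594)
hot 140 ((587.33544921875, -284.5059814453125), (199.20089721679688, 239.9164276123047), 85.92760467529297)
plate 170 ((552.1582641601562, 237.26235961914062), (124.63240051269531, 177.59048461914062), 88.80853271484375)
skirt 170 ((600.50537109375, -157.7776641845703), (71.7402572631836, 204.41258239746094), 84.91533660888672)
hot 170 ((587.88330078125, -284.18292236328125), (196.04002380371094, 237.6544647216797), 85.73307800292969)
```

View pics/crop1.png

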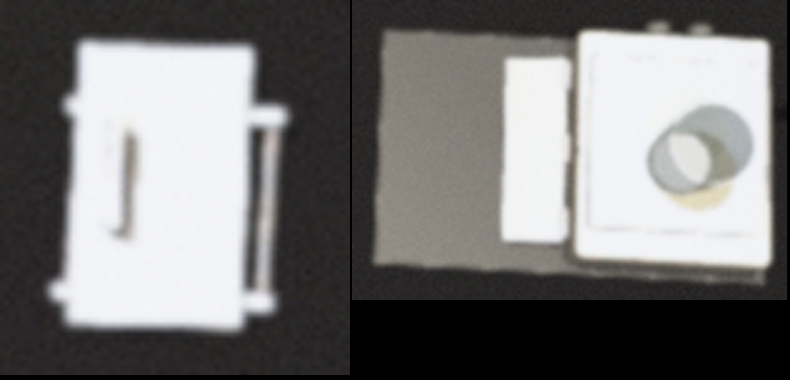

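```bash
cat > edges.py <<'E'
from h import *
from scipy.ndimage import map_coordinates
def edge(d,p,q,z,half=3.5,ch=None):
    """sub-pixel line near p-q: strongest gradient across it; -> world centre, unit direction, rms(mm)"""
    g=cv2.cvtColor(d["img"],cv2.COLOR_RGB2GRAY).astype(float)
    p,q=np.float64(p),np.float64(q);t=(q-p)/np.linalg.norm(q-p);n=np.array([-t[1],t[0]]);s=np.arange(-half,half+.01,.25)
    pts=[]
    for a in np.linspace(0,1,int(np.linalg.norm(q-p))):
        P=p+a*(q-p)+s[:,None]*n
        v=map_coordinates(g,[P[:,1],P[:,0]],order=1);w=np.abs(np.gradient(v));i=np.argmax(w)
        k=abs(np.arange(len(s))-i)<=5;pts.append(p+a*(q-p)+(w[k]@s[k]/w[k].sum())*n)
    W=ray(d,pts,z)[:,:2]
    for _ in range(3):
        vx,vy,x,y=cv2.fitLine(np.float32(W*1000),cv2.DIST_HUBER,0,.01,.01)[:,0]/[1,1,1000,1000]
        r=(W-[x,y])@np.array([-vy,vx]);W=W[abs(r)<max(.001,2*r.std())]
    return np.array([x,y]),np.array([vx,vy]),r.std()*1000
def inter(a,b): 
    s=np.linalg.solve(np.c_[a[1],-b[1]],b[0]-a[0]);return a[0]+s[0]*a[1]
E
python3 - <<'E'
from edges import *
d=pickle.load(open("top.pkl","rb"))
E={}
for n,p,q,z in [("pl_back",(204.6,181),(204,208),.034),("pl_front",(239.6,183),(239,211),.034),("pl_t",(208,163.2),(237,164),.034),("pl_b",(206,219.8),(235,220.6),.034),
 ("sk_free",(335.6,147),(334.7,203),.018),("bd_l",(295.1,140),(292.9,208),.006),("bd_t",(299,135.3),(350,137),.006),("bd_b",(297,213),(350,216.5),.006),
 ("sk_t",(338,144),(352,144.3),.028),("sk_b",(337,205.3),(351,205.6),.028),
 ("hp_l",(359.5,140),(358.8,208),.091)]:
    e=E[n]=edge(d,p,q,z);print(n,e[0].round(4),"dir deg",np.degrees(np.arctan2(e[1][1],e[1][0])).round(2),"rms mm",e[2].round(2))
for s in("pl_","bd_"):
    f=[inter(E[a],E[b]) for a,b in ([("pl_back","pl_t"),("pl_front","pl_t"),("pl_front","pl_b"),("pl_back","pl_b")] if s=="pl_" else [("bd_l","bd_t"),("bd_l","bd_b")])]
    f=np.array(f);print(s,f.round(4).tolist(),"sides",np.linalg.norm(np.diff(f,axis=0),axis=1).round(4),"centre",f.mean(0).round(4))
g=ray(d,[(195+20,190)],.07)
# rib dark face in plate: centroid
E
```

```text
pl_back [0.5478 0.3014] dir deg -4.78 rms mm 0.42
pl_front [0.5303 0.1885] dir deg -3.96 rms mm 0.4
pl_t [0.6434 0.2378] dir deg 86.6 rms mm 0.68
pl_b [0.4599 0.2418] dir deg 86.67 rms mm 0.41
sk_free [ 0.6011 -0.1241] dir deg -4.2 rms mm 0.54
bd_l [0.6108 0.0098] dir deg -4.16 rms mm 0.77
bd_t [ 0.7357 -0.0945] dir deg 86.19 rms mm 0.92
bd_b [ 0.4748 -0.0848] dir deg 85.44 rms mm 0.72
sk_t [ 0.7016 -0.1603] dir deg 88.75 rms mm 0.38
sk_b [ 0.5003 -0.1462] dir deg 85.36 rms mm 0.39
hp_l [ 0.5828 -0.185 ] dir deg -4.1 rms mm 4.68
pl_ [[0.6467, 0.2931], [0.64, 0.1809], [0.4571, 0.1936], [0.4638, 0.3084]] sides [0.1124 0.1833 0.115 ] centre [0.5519 0.244 ]
bd_ [[0.742, 0.0003], [0.4831, 0.0191]] sides [0.2596] centre [0.6125 0.0097]
```

Emit:
step_arm(targets=[{"travel": [0.05, -0.05, 0], "angular": [0, 0, 0.045], "gripper": 1}, {"travel": [0.1, -0.1, 0], "angular": [0, 0, 0.09], "gripper": 1}, {"travel": [0.155, -0.155, 0], "angular": [0, 0, 0.14], "gripper": 1}, {"travel": [0.21, -0.21, 0], "angular": [0, 0, 0.19], "gripper": 1}, {"travel": [0.265, -0.265, 0], "angular": [0, 0, 0.24], "gripper": 1}, {"travel": [0.32, -0.32, -0.03], "angular": [0, 0, 0.29], "gripper": 1}, {"travel": [0.375, -0.375, -0.06], "angular": [0, 0, 0.34], "gripper": 1}, {"travel": [0.43, -0.43, -0.09], "angular": [0, 0, 0.39], "gripper": 1}, {"travel": [0.48, -0.48, -0.12], "angular": [0, 0, 0.43], "gripper": 1}, {"travel": [0.5, -0.503, -0.15], "angular": [0, 0, 0.445], "gripper": 1}])

```text
t: 1.1
tool_pos: [0.5556, 0.2665, 0.1589]
tool_rot: [0.111, 3.139, -0.001]
contact_force: [0.0, 0.4, -1.0]
opening: 0.0854
grip_force: 0.0
```

Run:
```python
from station import ctrl
import cv2,pickle
from h import *
o=ctrl.get_obs();print({k:np.round(v,4) for k,v in o.items()})
d=ctrl.get_image("wrist");print({k:d[k] for k in d if k!="img"});pickle.dump(d,open("wrist.pkl","wb"))
s=ctrl.get_image("side")
cv2.imwrite("pics/w1.png",np.hstack([cv2.resize(d["img"],(480,360)),cv2.resize(s["img"][190:290,180:290],(310,360))])[:,:,::-1])
t=pickle.load(open("side.pkl","rb"));print(proj(t,[[.5536,.269,.07]]),proj(d,[[.55,.27,.07]]))
```

```text
{'t': np.float64(1.1), 'q': array([ 3.2690e-01,  1.0340e-01,  1.7154e+00, -9.0000e-04,  1.3230e+00,
       -1.1730e+00]), 'dq': array([-0.2434,  0.2623,  0.0396,  0.0255, -0.2844, -0.3635]), 'effort': array([-3.24000e-02, -4.08112e+01, -3.51825e+01, -1.93500e-01,
        2.04600e-01,  1.16600e-01]), 'tool_pos': array([0.5556, 0.2665, 0.1589]), 'tool_rot': array([ 1.1100e-01,  3.1394e+00, -1.3000e-03]), 'contact_force': array([ 0.0495,  0.4066, -0.9714]), 'wrist_torque': array([-0.0032,  0.0345,  0.0119]), 'grip_force': np.float64(0.0), 'opening': np.float64(0.0854)}
{'fx': 297.3186396354542, 'fy': 297.3186396354542, 'cx': 255.02067982912592, 'cy': 191.61138847597323, 'rvec': array([-2.11774332, -1.97110377, -0.31494767]), 'tvec': array([-0.306262  , -0.51900106,  0.12783863])}
[[234.59658958 229.66416448]] [[258.23036835 199.1169607 ]]
```

View pics/w1.png

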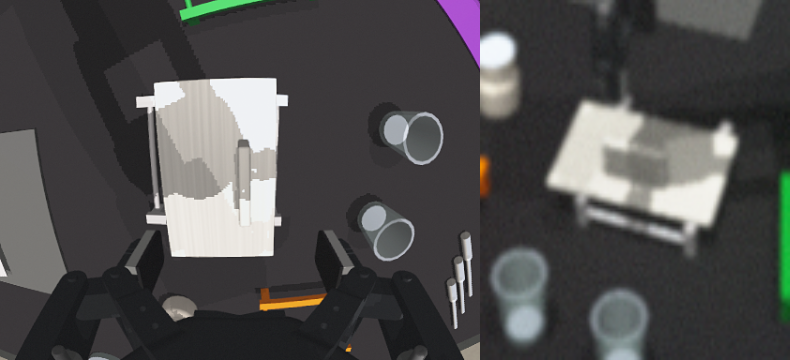

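The wrist view shows the plate with corners near (152,82), (276,78), (273,255) and (171,257), and the rib at x≈244, from y≈142 to 222. The side crop shows the rib undisturbed. I cast the fisheye rays next.

```bash
cat >> h.py <<'E'
def fray(d,uv,z):
    """fisheye (equidistant) pixels -> world points on plane z"""
    uv=np.atleast_2d(np.float64(uv));a=(uv-[d["cx"],d["cy"]])/d["fx"];r=np.linalg.norm(a,axis=1)
    v=np.c_[a*(np.sin(r)/r)[:,None],np.cos(r)];R=cv2.Rodrigues(np.array(d["rvec"]))[0];v=v@R;c=-R.T@np.array(d["tvec"])
    return c+v*((z-c[2])/v[:,2])[:,None]
E
python3 - <<'E'
from h import *
d=pickle.load(open("wrist.pkl","rb"));k=512/480
P=fray(d,np.array([(152.5,82),(276,78),(273.5,255),(171,257)])*k,.034)[:,:2];print(P.round(4),P.mean(0),np.linalg.norm(P-np.roll(P,1,0),axis=1))
print(fray(d,np.array([(243,143),(245,223)])*k,.07))
im=d["img"][130:260,235:290];cv2.imwrite("pics/rib.png",cv2.resize(im,None,fx=4.5,fy=4.5,interpolation=cv2.INTER_NEAREST)[:,:,::-1])
E
```

```text
[[0.4573 0.1957]
 [0.464  0.3063]
 [0.6426 0.2977]
 [0.6388 0.1868]] [0.55070712 0.24663345] [0.18168096 0.11077181 0.17881905 0.11101664]
[[0.51420835 0.27316978 0.07      ]
 [0.5831369  0.27024845 0.07      ]]
```

View pics/rib.png

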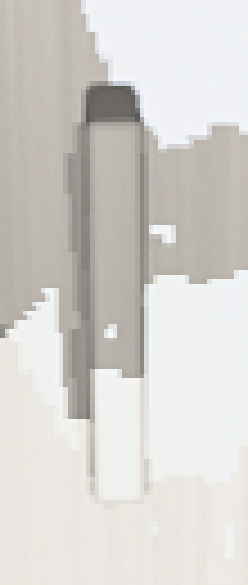

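The rib's top face runs from about (261,157) to (261.5,240.7) in raw wrist pixels. The dark patch above it is the end face.

Run:
```python
from h import *
d=pickle.load(open("wrist.pkl","rb"))
P=fray(d,[(260.9,157.1),(261.3,240.7)],.07)[:,:2];v=P[1]-P[0];print(P,P.mean(0),np.linalg.norm(v),np.degrees(np.arctan2(v[1],v[0])))
```

```text
[[0.51768752 0.27417573]
 [0.58570493 0.27005959]] [0.55169623 0.27211766] 0.06814183629586078 -3.463082740465961
```

Emit:
step_arm(targets=[{"travel": [-0.0025, 0.003, 0], "angular": [0, 0, 0.011], "gripper": 1}, {"travel": [-0.0025, 0.003, -0.04], "angular": [0, 0, 0.011], "gripper": 1}, {"travel": [-0.0025, 0.003, -0.08], "angular": [0, 0, 0.011], "gripper": 1}, {"travel": [-0.0025, 0.003, -0.12], "angular": [0, 0, 0.011], "gripper": 1}, {"travel": [-0.0025, 0.003, -0.15], "angular": [0, 0, 0.011], "gripper": 1}, {"travel": [-0.0025, 0.003, -0.163], "angular": [0, 0, 0.011], "gripper": 1}, {"travel": [-0.0025, 0.003, -0.163], "angular": [0, 0, 0.011], "gripper": 1}, {"travel": [-0.0025, 0.003, -0.163], "angular": [0, 0, 0.011], "gripper": 1}])

```text
t: 2.0
tool_pos: [0.5526, 0.2722, 0.0638]
tool_rot: [0.092, 3.138, 0.001]
contact_force: [1.0, 0.6, 0.1]
opening: 0.0855
grip_force: 0.0
```

Emit:
step_arm(targets=[{"travel": [0, 0, 0], "angular": [0, 0, 0], "gripper": 0.5}, {"travel": [0, 0, 0], "angular": [0, 0, 0], "gripper": 0.3}, {"travel": [0, 0, 0], "angular": [0, 0, 0], "gripper": 0.2}, {"travel": [0, 0, 0], "angular": [0, 0, 0], "gripper": 0}, {"travel": [0, 0, 0], "angular": [0, 0, 0], "gripper": 0}, {"travel": [0, 0, 0], "angular": [0, 0, 0], "gripper": 0}, {"travel": [0, 0, 0], "angular": [0, 0, 0], "gripper": 0}, {"travel": [0, 0, 0], "angular": [0, 0, 0], "gripper": 0}], squeeze=80)

```text
t: 2.8
tool_pos: [0.5523, 0.2712, 0.0625]
tool_rot: [0.094, 3.14, -0.0]
contact_force: [-0.5, -1.2, 1.8]
opening: 0.0083
grip_force: 80.3
```

Emit:
step_arm(targets=[{"travel": [0, 0, 0.01], "angular": [0, 0, 0], "gripper": 0}, {"travel": [0, 0, 0.03], "angular": [0, 0, 0], "gripper": 0}, {"travel": [0, 0, 0.06], "angular": [0, 0, 0], "gripper": 0}, {"travel": [0, 0, 0.1], "angular": [0, 0, 0], "gripper": 0}, {"travel": [0, 0, 0.14], "angular": [0, 0, 0], "gripper": 0}, {"travel": [0, 0, 0.167], "angular": [0, 0, 0], "gripper": 0}, {"travel": [0, 0, 0.167], "angular": [0, 0, 0], "gripper": 0}, {"travel": [0, 0, 0.167], "angular": [0, 0, 0], "gripper": 0}])

```text
t: 3.6
tool_pos: [0.5518, 0.2712, 0.1621]
tool_rot: [-0.094, -3.14, 0.0]
contact_force: [0.3, -0.0, -3.3]
opening: 0.0087
grip_force: 79.6
```

Run:
```python
from station import ctrl
from h import *
o=ctrl.get_obs();print({k:np.round(o[k],4) for k in("t","tool_pos","tool_rot","contact_force","wrist_torque","opening","grip_force")})
d=ctrl.get_image("wrist");pickle.dump(d,open("wrist2.pkl","wb"));s=ctrl.get_image("side");pickle.dump(s,open("side2.pkl","wb"))
a=cv2.resize(d["img"],(480,360));b=cv2.resize(s["img"][150:280,180:295],(318,360))
cv2.imwrite("pics/w2.png",np.hstack([a,b])[:,:,::-1])
```

```text
{'t': np.float64(3.6), 'tool_pos': array([0.5518, 0.2712, 0.1621]), 'tool_rot': array([-0.0937, -3.1399,  0.    ]), 'contact_force': array([ 0.3365, -0.0049, -3.2969]), 'wrist_torque': array([0.0711, 0.0791, 0.0192]), 'opening': np.float64(0.0087), 'grip_force': np.float64(79.565)}
```

View pics/w2.png

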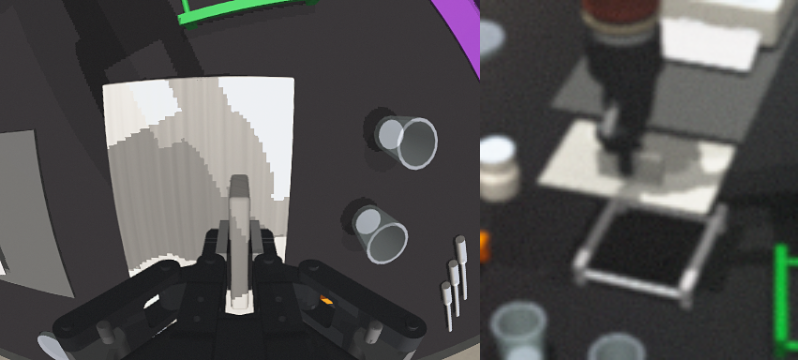

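The plate is held and looks level, clear of the rack, with near corners at (103,86) and (294,78) in the 480-wide view. I check the offset along the rib and the tilt.

Run:
```python
from h import *
d=pickle.load(open("wrist2.pkl","rb"));k=512/480
g=cv2.cvtColor(d["img"],cv2.COLOR_RGB2GRAY)
m=cv2.morphologyEx((g>100).astype(np.uint8),cv2.MORPH_OPEN,np.ones((3,3)))
def ext(z):
    P=fray(d,np.array([(103,85.5),(294,78)])*k,z)[:,:2];t=np.array([.5518,.2712])
    a=np.radians(-93.42);X=np.array([np.cos(a),np.sin(a)]);Y=np.array([-X[1],X[0]])
    print(z,np.c_[(P-t)@X,(P-t)@Y].round(4),np.linalg.norm(P[0]-P[1]).round(4))
for z in(.13,.1336,.137):ext(z)
print(fray(d,np.array([(240,194),(240,308)])*k,.170))
# front side edge points left (row profile) for yaw/tilt
for r in(110,150,200,250):print(r,[c for c in range(60,180) if g[r,c]-g[r,c-2]>40][:3])
```

```text
0.13 [[ 0.0804 -0.0895]
 [-0.0313 -0.0899]] 0.1117
0.1336 [[ 0.0785 -0.0894]
 [-0.0306 -0.0897]] 0.1091
0.137 [[ 0.0768 -0.0892]
 [-0.0299 -0.0895]] 0.1067
[[0.51522729 0.27445454 0.17      ]
 [0.58472164 0.27034624 0.17      ]]
110 [60, 62, 63]
150 [60, 71, 72]
200 [60, 61, 65]
250 [62, 63, 66]<stdin>:12: RuntimeWarning: overflow encountered in scalar subtract
```

Emit:
step_arm(targets=[{"travel": [0.006, -0.03, 0], "angular": [0, 0, -0.003], "gripper": 0}, {"travel": [0.018, -0.09, 0], "angular": [0, 0, -0.006], "gripper": 0}, {"travel": [0.032, -0.16, 0], "angular": [0, 0, -0.01], "gripper": 0}, {"travel": [0.046, -0.23, 0], "angular": [0, 0, -0.013], "gripper": 0}, {"travel": [0.06, -0.3, 0], "angular": [0, 0, -0.017], "gripper": 0}, {"travel": [0.074, -0.37, 0], "angular": [0, 0, -0.017], "gripper": 0}, {"travel": [0.086, -0.44, 0], "angular": [0, 0, -0.017], "gripper": 0}, {"travel": [0.096, -0.48, 0], "angular": [0, 0, -0.017], "gripper": 0}, {"travel": [0.096, -0.493, 0], "angular": [0, 0, -0.017], "gripper": 0}, {"travel": [0.096, -0.493, 0], "angular": [0, 0, -0.017], "gripper": 0}])

```text
t: 4.7
tool_pos: [0.6089, -0.026, 0.1612]
tool_rot: [-0.118, -3.137, -0.0]
contact_force: [0.8, 0.8, -3.2]
opening: 0.0083
grip_force: 79.5
```

Emit:
step_arm(targets=[{"travel": [0, 0, -0.03], "angular": [0, 0, 0], "gripper": 0}, {"travel": [0, 0, -0.07], "angular": [0, 0, 0], "gripper": 0}, {"travel": [0, 0, -0.11], "angular": [0, 0, 0], "gripper": 0}, {"travel": [0, 0, -0.14], "angular": [0, 0, 0], "gripper": 0}, {"travel": [0, 0, -0.16], "angular": [0, 0, 0], "gripper": 0}, {"travel": [0, 0, -0.175], "angular": [0, 0, 0], "gripper": 0}, {"travel": [0, 0, -0.185], "angular": [0, 0, 0], "gripper": 0}, {"travel": [0, 0, -0.185], "angular": [0, 0, 0], "gripper": 0}, {"travel": [0, 0, -0.185], "angular": [0, 0, 0], "gripper": 0}])

```text
t: 5.6
tool_pos: [0.6103, -0.0246, 0.0522]
tool_rot: [0.114, 3.138, -0.0]
contact_force: [0.5, -0.1, -2.6]
opening: 0.0084
grip_force: 79.4
```

Emit:
step_arm(targets=[{"travel": [0, 0, -0.01], "angular": [0, 0, 0], "gripper": 0}, {"travel": [0, 0, -0.016], "angular": [0, 0, 0], "gripper": 0}, {"travel": [0, 0, -0.02], "angular": [0, 0, 0], "gripper": 0}, {"travel": [0, 0, -0.02], "angular": [0, 0, 0], "gripper": 0}])

```text
t: 6.0
tool_pos: [0.6093, -0.0246, 0.0389]
tool_rot: [-0.115, -3.139, -0.0]
contact_force: [-0.7, 0.2, -3.5]
opening: 0.0084
grip_force: 79.5
```

Emit:
step_arm(targets=[{"travel": [0, 0, -0.0015], "angular": [0, 0, 0], "gripper": 0}, {"travel": [0, 0, -0.003], "angular": [0, 0, 0], "gripper": 0}, {"travel": [0, 0, -0.003], "angular": [0, 0, 0], "gripper": 0}])

```text
t: 6.3
tool_pos: [0.6098, -0.0246, 0.0385]
tool_rot: [-0.115, -3.139, 0.0]
contact_force: [-3.2, 0.3, 4.8]
opening: 0.0085
grip_force: 80.5
```

Run:
```python
from station import ctrl
from h import *
I={}
for n in("wrist","side","top"):
    I[n]=ctrl.get_image(n);pickle.dump(I[n],open(n+"3.pkl","wb"))
a=cv2.resize(I["wrist"]["img"],(384,288));b=cv2.resize(I["side"]["img"][110:215,190:330],(400,300));c=cv2.resize(I["top"]["img"][120:230,280:430],(400,293))
z=np.zeros((600,800,3),np.uint8);z[:288,:384]=a;z[:300,400:]=b;z[300:593,:400]=c
cv2.imwrite("pics/w3.png",z[:,:,::-1])
o=ctrl.get_obs();print(o["contact_force"],o["wrist_torque"],o["tool_pos"])
```

```text
[-4.55753384  0.07045778  5.92149906] [0.09953371 0.73884272 0.02033595] [ 0.60981092 -0.02461164  0.03849303]
```

View pics/w3.png

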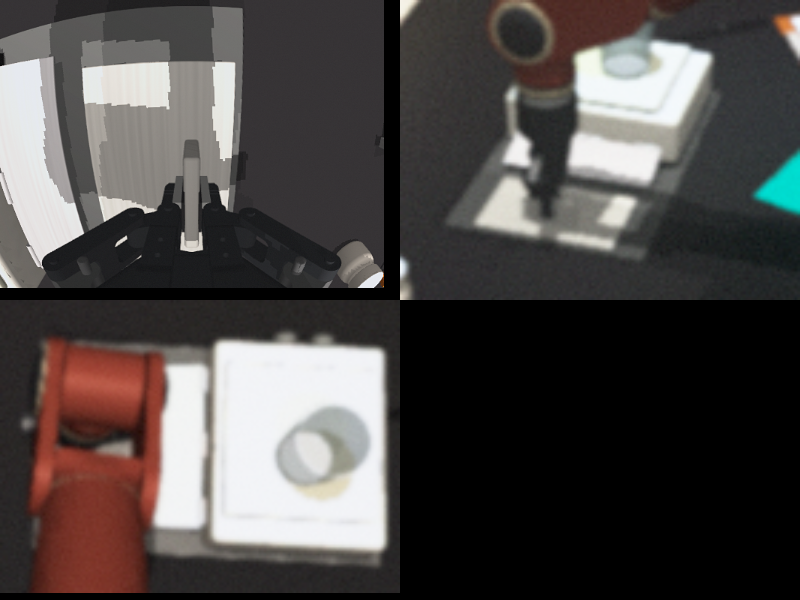

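The plate is down on the board in front of the skirt, and the skirt is at rest. The wrist moment of 0.74 N m about y shows that the plate touches at its near end first, so I trim the tilt about y.

Emit:
step_arm(targets=[{"travel": [0, 0, 0], "angular": [0, 0.004, 0], "gripper": 0}, {"travel": [0, 0, 0], "angular": [0, 0.008, 0], "gripper": 0}, {"travel": [0, 0, 0], "angular": [0, 0.008, 0], "gripper": 0}, {"travel": [0, 0, 0], "angular": [0, 0.008, 0], "gripper": 0}])

```text
t: 6.85
tool_pos: [0.6099, -0.0246, 0.0385]
tool_rot: [-0.115, -3.134, 0.001]
contact_force: [-5.1, 0.7, 5.0]
opening: 0.0088
grip_force: 80.8
```

```bash
cat > o.py <<'E'
from station import ctrl
import numpy as np
o=ctrl.get_obs();print({k:np.round(o[k],4).tolist() for k in("t","tool_pos","tool_rot","contact_force","wrist_torque","opening")})
E
python3 o.py
```

```text
{'t': 6.85, 'tool_pos': [0.6099, -0.0246, 0.0385], 'tool_rot': [-0.1146, -3.1337, 0.0005], 'contact_force': [-5.0612, 0.6632, 5.0408], 'wrist_torque': [0.0892, 0.5229, -0.034], 'opening': 0.0088}
```

Emit:
step_arm(targets=[{"travel": [0, 0, 0.0012], "angular": [0, -0.004, 0], "gripper": 0}, {"travel": [0, 0, 0.0025], "angular": [0, -0.008, 0], "gripper": 0}, {"travel": [0, 0, 0.0025], "angular": [0, -0.008, 0], "gripper": 0}, {"travel": [0, 0, 0.0025], "angular": [0, -0.008, 0], "gripper": 0}])

```text
t: 7.25
tool_pos: [0.6095, -0.0245, 0.0386]
tool_rot: [-0.115, -3.139, -0.0]
contact_force: [0.3, 0.1, -2.9]
opening: 0.0083
grip_force: 79.5
```

```bash
python3 o.py
```

```text
{'t': 7.25, 'tool_pos': [0.6095, -0.0245, 0.0386], 'tool_rot': [-0.1146, -3.1392, -0.0001], 'contact_force': [0.2589, 0.1126, -2.8797], 'wrist_torque': [0.0414, 0.0067, -0.0079], 'opening': 0.0083}
```

Emit:
step_arm(targets=[{"travel": [-0.0005, -0.008, 0], "angular": [0, 0, 0], "gripper": 0}, {"travel": [-0.0015, -0.022, 0], "angular": [0, 0, 0], "gripper": 0}, {"travel": [-0.0025, -0.037, 0], "angular": [0, 0, 0], "gripper": 0}, {"travel": [-0.0035, -0.052, 0], "angular": [0, 0, 0], "gripper": 0}, {"travel": [-0.0045, -0.067, 0], "angular": [0, 0, 0], "gripper": 0}, {"travel": [-0.0055, -0.078, 0], "angular": [0, 0, 0], "gripper": 0}, {"travel": [-0.0057, -0.084, 0], "angular": [0, 0, 0], "gripper": 0}, {"travel": [-0.0057, -0.084, 0], "angular": [0, 0, 0], "gripper": 0}, {"travel": [-0.0057, -0.084, 0], "angular": [0, 0, 0], "gripper": 0}])

```text
t: 8.15
tool_pos: [0.6062, -0.0749, 0.0391]
tool_rot: [-0.115, -3.139, -0.0]
contact_force: [-0.4, 0.4, -3.1]
opening: 0.0085
grip_force: 79.5
```

```bash
python3 o.py
python3 - <<'E'
from station import ctrl
from h import *
I={}
for n in("wrist","side","top"):
    I[n]=ctrl.get_image(n);pickle.dump(I[n],open(n+"4.pkl","wb"))
a=cv2.resize(I["wrist"]["img"],(384,288));b=cv2.resize(I["side"]["img"][110:215,190:330],(400,300));c=cv2.resize(I["top"]["img"][120:230,280:430],(400,293))
z=np.zeros((600,800,3),np.uint8);z[:288,:384]=a;z[:300,400:]=b;z[300:593,:400]=c
z[300:588,400:784]=cv2.resize(I["wrist"]["img"][:192,:256],(384,288))
cv2.imwrite("pics/w4.png",z[:,:,::-1])
E
```

```text
{'t': 8.15, 'tool_pos': [0.6062, -0.0749, 0.0391], 'tool_rot': [-0.1148, -3.1395, -0.0004], 'contact_force': [-0.4148, 0.418, -3.1402], 'wrist_torque': [0.0265, -0.0282, 0.0048], 'opening': 0.0085}
```

View pics/w4.png

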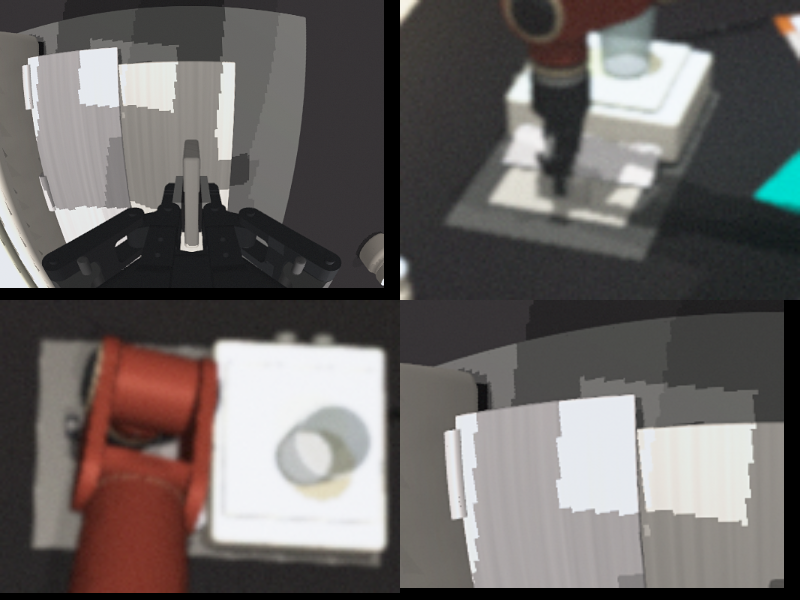

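The plate is under the skirt, which hangs at rest. In raw wrist pixels the skirt's free corner is at (156,63), the plate's back corner at (313,83), and the plate's side meets the skirt at (159,85).

Run:
```python
from h import *
d=pickle.load(open("wrist4.pkl","rb"))
a=np.radians(-94.15);X=np.array([np.cos(a),np.sin(a)]);Y=np.array([-X[1],X[0]]);lap=np.array([.6025,-.1247])
f=lambda n,p,z:print(n,((fray(d,[p],z)[0,:2]-lap)@np.c_[X,Y]*1000).round(1))
for z in(.016,.020):f("skirt corner",(156,63.3),z)
f("plate back corner",(313.3,82.7),.010);f("plate side at skirt",(158.7,85.3),.010)
f("board side near",(305/.75,16/.75),.006)
f("plate back lower",(237/.75,150/.75),.010)
f("tcp-ish rib end top",(191/.75,158/.75),.046)
```

```text
skirt corner [  -1.1 -101. ]
skirt corner [  -2.5 -100.5]
plate back corner [-80.6 -89.8]
plate side at skirt [ -0.4 -89.8]
board side near [-136.8 -131.4]
plate back lower [-84.6 -26.3]
tcp-ish rib end top [-50.5 -34.5]
```

Emit:
step_arm(targets=[{"travel": [0, 0, -0.001], "angular": [0, 0, 0], "gripper": 0}, {"travel": [0, 0, -0.002], "angular": [0, 0, 0], "gripper": 0}, {"travel": [0, 0, -0.003], "angular": [0, 0, 0], "gripper": 0}, {"travel": [0, 0, -0.003], "angular": [0, 0, 0], "gripper": 0}, {"travel": [0, 0, -0.003], "angular": [0, 0, 0], "gripper": 0}])

```text
t: 8.8
tool_pos: [0.6064, -0.0747, 0.0385]
tool_rot: [-0.114, -3.139, -0.0]
contact_force: [-4.0, 2.0, 5.9]
opening: 0.0083
grip_force: 80.9
```

```bash
python3 o.py
```

```text
{'t': 8.8, 'tool_pos': [0.6064, -0.0747, 0.0385], 'tool_rot': [-0.1141, -3.1392, -0.0004], 'contact_force': [-4.0225, 1.958, 5.9356], 'wrist_torque': [0.252, 0.6928, 0.0159], 'opening': 0.0083}
```

Emit:
step_arm(targets=[{"travel": [-0.0005, 0.0, -0.0005], "angular": [0, 0, 0], "gripper": 0}, {"travel": [-0.001, 0, -0.001], "angular": [0, 0, 0], "gripper": 0}, {"travel": [-0.001, 0, -0.001], "angular": [0, 0, 0], "gripper": 0}, {"travel": [-0.001, 0, -0.001], "angular": [0, 0, 0], "gripper": 0}])

```text
t: 9.2
tool_pos: [0.6064, -0.0747, 0.0385]
tool_rot: [0.114, 3.139, 0.001]
contact_force: [-3.3, 1.5, 6.1]
opening: 0.0084
grip_force: 81.1
```

```bash
python3 o.py
```

```text
{'t': 9.2, 'tool_pos': [0.6064, -0.0747, 0.0385], 'tool_rot': [0.1142, 3.1385, 0.0005], 'contact_force': [-3.3344, 1.5109, 6.1433], 'wrist_torque': [0.3427, 0.6386, 0.0214], 'opening': 0.0084}
```

Emit:
step_arm(targets=[{"travel": [0, 0, -0.0005], "angular": [0, 0, 0], "gripper": 0}, {"travel": [0, 0, -0.001], "angular": [0, 0, 0], "gripper": 0}, {"travel": [0, 0, -0.0015], "angular": [0, 0, 0], "gripper": 0}, {"travel": [0, 0, -0.0015], "angular": [0, 0, 0], "gripper": 0}, {"travel": [0, 0, -0.0015], "angular": [0, 0, 0], "gripper": 0}])

```text
t: 9.7
tool_pos: [0.6064, -0.0747, 0.0385]
tool_rot: [0.114, 3.139, 0.001]
contact_force: [-6.6, 2.2, 11.9]
opening: 0.0085
grip_force: 81.7
```

```bash
python3 o.py
```

```text
{'t': 9.7, 'tool_pos': [0.6064, -0.0747, 0.0385], 'tool_rot': [0.1141, 3.1391, 0.0006], 'contact_force': [-6.5672, 2.2386, 11.8827], 'wrist_torque': [0.4369, 1.0536, 0.008], 'opening': 0.0085}
```

Emit:
step_arm(targets=[{"travel": [0, 0, 0.0002], "angular": [0, 0, 0], "gripper": 0}, {"travel": [0, 0, 0.0002], "angular": [0, 0, 0], "gripper": 0}, {"travel": [0, 0, 0.0002], "angular": [0, 0, 0], "gripper": 0}, {"travel": [0, 0, 0.0002], "angular": [0, 0, 0], "gripper": 0}, {"travel": [0, 0, 0.0002], "angular": [0, 0, 0], "gripper": 0}, {"travel": [0, 0, 0.0002], "angular": [0, 0, 0], "gripper": 0}])

```text
t: 10.3
tool_pos: [0.6063, -0.0747, 0.0384]
tool_rot: [0.114, 3.139, 0.001]
contact_force: [-6.4, 2.9, 11.2]
opening: 0.0088
grip_force: 81.7
```

```bash
python3 o.py
python3 - <<'E'
from station import ctrl
from h import *
d=ctrl.get_image("wrist");s=ctrl.get_image("side")
cv2.imwrite("pics/w5.png",np.hstack([cv2.resize(d["img"][:192,:340],(480,271)),cv2.resize(s["img"][110:205,190:302],(320,271))])[:,:,::-1])
E
python3 o.py
```

```text
{'t': 10.3, 'tool_pos': [0.6063, -0.0747, 0.0384], 'tool_rot': [0.1141, 3.1391, 0.0006], 'contact_force': [-6.3736, 2.8746, 11.221], 'wrist_torque': [0.4327, 1.0473, -0.013], 'opening': 0.0088}
{'t': 10.4, 'tool_pos': [0.6064, -0.0747, 0.0385], 'tool_rot': [0.1141, 3.139, 0.0005], 'contact_force': [-5.8906, 1.9333, 11.3845], 'wrist_torque': [0.3787, 1.0187, 0.0067], 'opening': 0.0093}
```

View pics/w5.png

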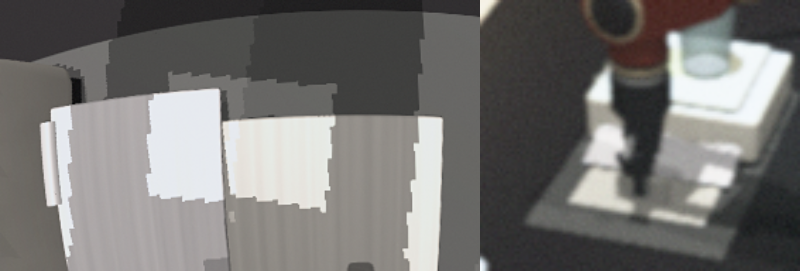

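The plate is flat on the board with its front edge under the skirt. The skirt's corner, at (219,90) in the crop, has not moved since the last picture. The push holds at about 11.4 N, so I hand the job in.

```bash
python3 -c "
from station import ctrl
print(ctrl.finish_job())"
```

```text
the job is handed in; nothing more can be done
None
```

I handed the job in at about 10.4 s: the plate's front edge is tucked about 30 mm under the resting skirt, centred and square, still held and pressed flat on the board with about 11.4 N; the hand-in gave no verdict.

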